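Slide box under the reader bridge

ROBOT

A 7-joint arm with a two-finger parallel gripper is mounted at the origin on a cart in front of the work surface, level with it; the furniture and walls round the work are solid. World frame = base frame: x ahead of the robot, y to its left, z up, the work surface at z = 0. Lengths are in m, angles in rad, forces in N, time in s.
With the tool pointing down it reaches from about 0.425 to 0.925 m from the base axis. Payload 6.8 kg.
Tool frame: the origin (TCP) lies midway between the tips of the shut fingers; the grasp point (between the pads) lies behind it (robot.tcp_to_grasp is the z of the grasp point in the tool frame, in m); z points along the fingers, x is the direction in which the jaws open and shut, and the axes are right-handed (so a half turn about z gives the same grasp; the last joint's range is limited). The gripper opens to 85 mm and grips with 20 to 120 N. Pads are 22 mm wide; open, the fingers measure 114 mm over their backs; the gripper's body (76 mm by 85 mm) begins 54 mm behind the grasp point. The pads swing forward as they close: fully open they stand 13 mm farther back than shut.
Start: joints at [-1.346, 0.477, 0.022, 1.555, -0.011, 1.109, -0.083], TCP at [0.221, 0.638, 0.231] pointing down, gripper open.
Joint ranges: [-2.96, 2.96], [-0.34, 2.1], [-1.41, 1.46], [0.24, 2.44], [-1.37, 4.51], [0.17, 1.92], [-2.96, 2.96]. Speed limits (rad/s): [2.39, 2.39, 3.14, 3.14, 3.14, 3.14, 3.14].

INTERFACE

Orientations are given as a rotation vector (axis times angle).
In Python, from station import sense, optics, finish_job, robot gives the robot as it stands.
- The arm moves only by the tool step_arm, never from a script. Its argument "series" is a list of rows, each a list of 5 numbers: the shift along the tool's x, y, z in m, then the turn about the tool's z in degrees, then the closure, from 0 (fully open) to 1 (shut). A call has 1 to 5 rows; each row is the pose to reach, as a shift and turn from the pose commanded when the call began, along the tool's axes at that moment; what a row does not reach only later rows make up. A row lasts 1/12 s, in which the tool goes at most 41.7 mm and 7.16 degrees, less where a joint would pass 70% of its speed; a pose out of reach is approached as far as the arm can. A call with a gripper value outside its range is refused whole. The fingers move at their own pace and stop on an object; "newtons" is the grip in N (left out, the last holds). Time passes only in rows, so rows that repeat a pose let the fingers close. It gives the time, the measured TCP pose, the force and the opening at its end, in the units of the state.
- sense(): the state, without advancing time (a new reading comes with each control period).
- optics.get_image(name): name is "scene" or "top"; returns a dict with "img" (420x560x3 uint8, blue, green, red), "camera_matrix" (3x3 intrinsics, pixels), "rvec" (rotation vector, rad) and "tvec" (3), from world to camera coordinates, as OpenCV has them. Camera axes: x right, y down, z forward; pixel columns grow to the right and rows downward; lengths in m; the calibration is good to about 2 mm. A picture is of the moment at which its call begins. There is no depth.
- finish_job(): hands the job in, once; it reports no verdict.
The state is a dict: "time_s": time; "qpos": joint angles; "qvel": joint speeds; "effort": joint torques, N m; "eef_pos": TCP position; "eef_rot": TCP orientation; "force": force on the tool from outside, world axes, zero at the start; "torque": the same for the moment, N m; "opening": finger opening in m.
Only numpy, scipy, OpenCV 4.12 (cv2) and the standard library are available. Lean on these libraries where they do the work, as an engineer would, in place of code of your own. Each camera call takes 0.05 s, during which the arm holds its last target. There are 200 camera calls.

TASK

Push the flat grey slide box along the bench, under the low bar of the white reader bridge, until it is fully home: resting square against the dark stop bar on the far side of the bridge. Only push it with the fingers: it stays flat on the bench, is never pinched between the fingers, lifted or tipped, and meets the stop gently. Do not bump the bridge with the robot, and leave the specimen cup, the small vial and the timer where they stand.

Things in the scene. Friction and masses are not known exactly. Their poses are not given: they have to be found in the camera images.
- slide_box: Loose flat closed grey slide box, lid fixed shut, 0.13 to 0.29 kg. 76 mm along its x (faces at -36 and +40), 96 mm along its y (faces at +-48), 33 mm high. Origin on its underside, z up. It starts 150 to 190 mm short of home on the bridge's open side, up to 22 mm off the lane sideways and turned up to 0.25 rad; its +x end leads towards the bridge.
- reader_bridge: Fixed white bridge on the bench; place and yaw vary. Origin on the bench where the box's origin stands when home; z up; +x is the way the box is pushed through. Bar and its two legs span x -4 to +32 mm. Legs: inner faces at y = +-57.5 mm (9.5 mm free beside the box on each side), outer +-73.5, feet 5 mm high to +-93. At home the box's rear face is at x = -36 mm, 32 mm in front of the bar.
- bridge_bar (a point): Centre of the underside of the bridge's flat bar, 38 mm above the bench: 5 mm headroom over the box. The bar's top is 53 mm above the bench (cover plate and screws to 56 mm). Axes as the bridge's.
- bridge_stop (a point): Middle of the near face of the dark stop bar behind the bridge, at x = +40 mm in the bridge's frame, 7.5 mm above the bench. The stop is 14.5 mm high, and so, within a millimetre, are the side rails that join it to the legs. Axes as the bridge's.
- specimen_cup: Bystander: specimen cup with a yellow screw lid, beyond the bridge, 64 mm wide, 71 mm high; origin on its underside. Leave alone.
- small_vial: Bystander: small brown vial with a red screw cap, near the front edge of the bench beside the bridge, 25 mm wide, 48 mm high; origin on its underside. Leave alone.
- timer: Bystander: flat white lab timer, 60 x 70 x 22 mm; origin on its underside. Leave alone.
Not all that is in view belongs to the job. There is more than one size of the slide_box; the one meant has the size given above.

How it is judged:
At the end, for the whole second after the job is handed in: The slide box lies flat and still on the bench under the bar, between the legs, its leading face within 5 mm of the stop bar and square to it within 0.08 rad (x of slide_box in the frame of reader_bridge between -0.005 and 0.004 m and y of slide_box in the frame of reader_bridge between -0.014 and 0.014 m and angle between the x axis of slide_box and the x axis of reader_bridge, either way round below 0.08 rad and height (world z) of slide_box between -0.003 and 0.003 m and angle between slide_box's own z axis and vertical below 0.05 rad and linear speed of slide_box below 0.01 m/s and angular speed of slide_box below 0.05 rad/s); the robot touches nothing.
It fails at once if the slide box is lifted more than 6 mm off the bench or tipped by more than 0.12 rad (height (world z) of slide_box above 0.006 m or angle between slide_box's own z axis and vertical above 0.12 rad).
It fails at once if the slide box is taken between the fingers (the grasp point comes down inside its outline, below its top edge) (x of the grasp point in the frame of slide_box between -0.03 and 0.034 m and y of the grasp point in the frame of slide_box between -0.042 and 0.042 m and z of the grasp point in the frame of slide_box below 0.036 m).
It fails at once if the robot bumps the bridge (more than 4 N) (contact force between any of the arm, the fingers and reader_bridge above 4 N).
It fails at once if the slide box is rammed against the bridge (more than 40 N) (contact force between slide_box and reader_bridge above 40 N).
It fails at once if a bystander is moved by more than 15 mm (distance of any of specimen_cup, small_vial, timer from where it was at the start of the episode above 0.015 m).
It also fails if it takes over 61 s, if anything falls off the work surface, if the arm or the gripper's body presses on something with over 40 N, if the wrist force passes 120 N, or if a joint passes its speed limit or range.

## Working session

There is one attempt and no reset: what is moved stays moved. The work goes in short steps, Python scripts to look and compute and a tool call to move; the robot and the scene stay as the last step left them, time stands still between calls to the robot, and variables do not carry over. Pictures are saved under pics/ and viewed, about 8 in all and at most 12, crops included, and the job is handed in when it is done.

Besides the shell and the picture viewer there is one more tool, called as name([rows], argument=value, ...), one row to a line, values as JSON. step_arm: Moves the arm, as the interface text tells. Its arguments: {"type":"object","properties":{"series":{"type":"array","items":{"type":"array","items":{"type":"number"}}},"newtons":{"type":"number"}},"required":["series"]}

```bash
mkdir -p pics; cat > h.py <<'E'
import numpy as np, cv2
from station import sense, optics, finish_job, robot
def grab(name,out=None):
    d=optics.get_image(name)
    if out: cv2.imwrite('pics/'+out,d['img'])
    np.savez('/tmp/'+name,**{k:np.array(v) for k,v in d.items()})
    return d
def load(name): return dict(np.load('/tmp/'+name+'.npz'))
def w(d,uv,z):
    K=np.array(d['camera_matrix'],float);R=cv2.Rodrigues(np.array(d['rvec'],float))[0];t=np.array(d['tvec'],float).ravel()
    c=-R.T@t; r=R.T@np.linalg.solve(K,[uv[0],uv[1],1.]); s=(z-c[2])/r[2]; return c+s*r
def px(d,P): return cv2.projectPoints(np.array(P,float).reshape(-1,3),np.array(d['rvec'],float),np.array(d['tvec'],float),np.array(d['camera_matrix'],float),None)[0].reshape(-1,2)
E
python3 - <<'E'
from h import *
a=grab('scene','s0.png');b=grab('top','t0.png')
for d in(a,b):
    R=cv2.Rodrigues(np.array(d['rvec'],float))[0];print(-R.T@np.array(d['tvec']).ravel(),R[2])
s=sense();print(s,robot.tcp_to_grasp)
E
```

```text
[ 0.18635766 -0.29456887  0.79530341] [ 0.37267971  0.54357636 -0.75208681]
[0.35015726 0.24620796 1.17388163] [ 0.17757924 -0.01984647 -0.98390636]
{'time_s': 0.1, 'qpos': array([-1.34612301,  0.47776143,  0.02234988,  1.55637274, -0.01152352,
        1.1093068 , -0.08306933]), 'qvel': array([-0.00159765, -0.00130489, -0.0015322 , -0.0026554 ,  0.00037701,
        0.00113931, -0.00039529]), 'effort': array([ 4.80699353e-03, -5.97764325e+01,  1.61404487e+00, -2.81957388e+01,
        1.29383354e-02,  5.06221506e-03, -3.42477483e-05]), 'eef_pos': array([0.22032893, 0.63744529, 0.23038507]), 'eef_rot': array([ 2.55776271e+00,  1.82226032e+00, -2.09601693e-03]), 'force': array([-0.52148899, -0.13812634,  0.23387586]), 'torque': array([ 0.01164086,  0.00551414, -0.02635203]), 'opening': 0.08549017048221609} -0.0187
```

View pics/t0.png

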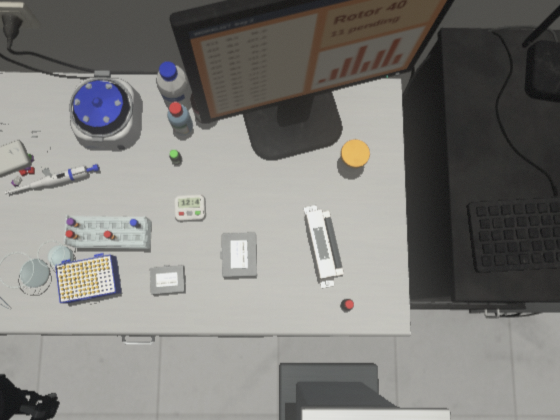

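View pics/s0.png

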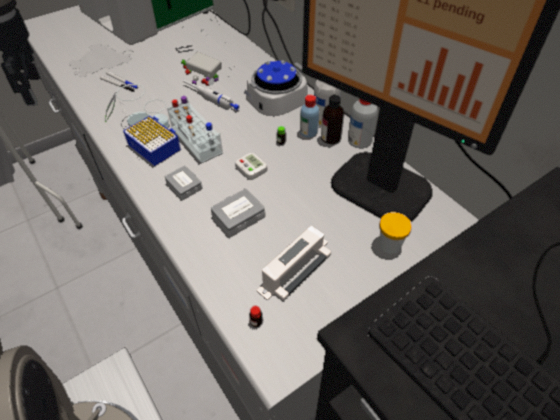

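Two grey boxes: a small one at (167,280) and a larger one at (239,255) in the top view. The larger one sits in the lane of the bridge at (322,245). I'll confirm with a crop and sizes.

```bash
python3 - <<'E'
from h import *
d=load('top');im=d['img'][195:325,200:360]
cv2.imwrite('pics/c1.png',cv2.resize(im,None,fx=5,fy=4.6 if 0 else 4.5,interpolation=cv2.INTER_CUBIC) if 0 else cv2.resize(im,(736,598),interpolation=cv2.INTER_CUBIC))
for n,z,p in [('small',.03,(167,280)),('big',.033,(239,255)),('bar',.056,(322,245)),('vial',.048,(348,305)),('cup',.071,(355,153)),('timer',.022,(190,208))]: print(n,w(d,p,z).round(3))
E
```

```text
small [0.419 0.451 0.03 ]
big [0.474 0.297 0.033]
bar [0.495 0.119 0.056]
vial [0.369 0.064 0.048]
cup [0.696 0.047 0.071]
timer [0.579 0.408 0.022]
```

View pics/c1.png

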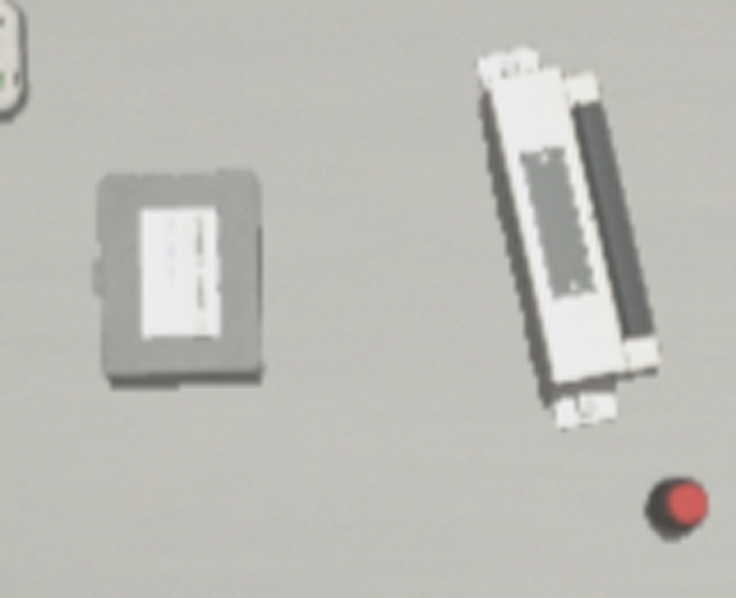

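The larger box measures up for a check; its leading edge is on the right (crop x≈260) and its latch is at the rear (≈98). The bar corners are at (488,85), (557,70), (622,372) and (553,383), and the stop's near edge runs (574,104)–(632,338). Next I fit the poses.

```bash
cat >> h.py <<'E'
from scipy.optimize import least_squares
def T(p,L):
    L=np.atleast_2d(L);c,s=np.cos(p[2]),np.sin(p[2])
    return np.c_[p[0]+c*L[:,0]-s*L[:,1],p[1]+s*L[:,0]+c*L[:,1],L[:,2]]
def fit(d,L,uv,p0):
    r=least_squares(lambda p:(px(d,T(p,L))-uv).ravel(),p0,x_scale=[.1,.1,.1]);return r.x,r.fun.reshape(-1,2).round(1)
BOX=np.array([[-.036,.048,.033],[.04,.048,.033],[.04,-.048,.033],[-.036,-.048,.033]])
def inv(b,p):
    c,s=np.cos(b[2]),np.sin(b[2]);dx,dy=p[0]-b[0],p[1]-b[1]
    return np.array([c*dx+s*dy,-s*dx+c*dy,p[2]-b[2]])
E
python3 - <<'E'
from h import *
d=load('top');f=lambda a:np.array(a)/4.6+[200,195]
ub=f([[98,175],[260,170],[262,375],[103,379]])
q=[w(d,u,.033) for u in ub];print('sides',[np.linalg.norm(q[i]-q[(i+1)%4]).round(4) for i in range(4)])
pb,r=fit(d,BOX,ub,[.47,.297,-1.57]);print(pb,r.tolist())
L=[[-.004,.0735,.053],[.032,.0735,.053],[.032,-.0735,.053],[-.004,-.0735,.053]]
uB=f([[488,85],[557,70],[622,372],[553,383]])
br,r=fit(d,np.array(L),uB,[.495,.119,-1.57]);print(br,r.tolist())
for u in f([[574,104],[632,338]]): print('stop edge',inv(br,np.r_[w(d,u,.0145)[:2],0])[:2])
for u in f([[478,60],[556,412]]): print('foot',inv(br,np.r_[w(d,u,.005)[:2],0])[:2])
print('box in bridge',inv(br,pb))
np.savez('/tmp/poses',b=br,p=pb)
E
```

```text
sides [np.float64(0.0769), np.float64(0.0971), np.float64(0.0743), np.float64(0.0965)]
[ 0.47499306  0.29856555 -1.53440543] [[0.2, 0.1], [-0.2, 0.3], [0.4, -0.2], [-0.4, -0.1]]
[ 0.49431563  0.13565861 -1.36719441] [[-0.7, -0.9], [0.5, -0.7], [0.9, 0.3], [-0.6, 1.2]]
stop edge [0.04103502 0.06061992]
stop edge [ 0.04419988 -0.05600155]
foot [0.0006912  0.09265665]
foot [ 0.00213941 -0.08305154]
box in bridge [-0.16344902  0.01401603 -0.16721102]
```

Sides come out at 76×97 mm, so the larger box is the one meant. In the bridge frame it sits at x −163 mm, y +14 mm, yaw −0.167. Pushing along its own heading takes out the side error. I'm moving behind it now, with the fingers part-closed.

step_arm([
  [-0.019,0.037,0,7,0.4],
  [-0.038,0.074,0,14,0.4],
  [-0.056,0.111,0,21,0.4],
  [-0.075,0.148,0,28,0.4],
  [-0.094,0.186,0,35,0.4],
], newtons=20)

```text
time_s: 0.52
eef_pos: [0.3659, 0.4871, 0.231]
eef_rot: [2.991, 0.96, -0.001]
force: [0.3, 0.2, -0.5]
opening: 0.0514
```

```bash
cat >> h.py <<'E'
def go(x,y,z,yaw):  # yaw: desired box/push heading; tool x along heading+90deg
    s=sense();R=cv2.Rodrigues(np.array(s['eef_rot']))[0];p=s['eef_pos']
    a=np.arctan2(R[1,0],R[0,0]);t=(a-(yaw+np.pi/2)+np.pi)%(2*np.pi)-np.pi
    print('t',round(s['time_s'],2),'pos',p.round(4),'heading',round(a-np.pi/2,3),'open',round(s['opening'],3),'F',s['force'].round(1),'\nshift mm',(R.T@(np.array([x,y,z])-p)*1e3).round(1),'turn deg',round(np.degrees(t),1))
E
python3 -c "
from h import *
go(.475,.372,.23,-1.534)"
```

```text
t 0.52 pos [0.3659 0.4871 0.231 ] heading -0.949 open 0.051 F [ 0.3  0.2 -0.5] 
shift mm [ 21.7 157.1   1. ] turn deg 33.5
```

step_arm([
  [0.005,0.035,0,7,0.4],
  [0.01,0.07,0,14,0.4],
  [0.014,0.105,0,21,0.4],
  [0.018,0.135,0,28,0.4],
  [0.022,0.157,0,33.5,0.4],
])

```text
time_s: 0.93
eef_pos: [0.4769, 0.3714, 0.2312]
eef_rot: [3.14, 0.052, 0.0]
force: [0.5, 0.2, 0.5]
opening: 0.0512
```

```bash
python3 -c "
from h import *
go(.474,.372,.09,-1.534)"
```

```text
t 0.93 pos [0.4769 0.3714 0.2312] heading -1.538 open 0.051 F [0.5 0.2 0.5] 
shift mm [ -2.9  -0.9 141.2] turn deg -0.2
```

step_arm([
  [-0.003,-0.001,0.04,0,0.4],
  [-0.003,-0.001,0.08,0,0.4],
  [-0.003,-0.001,0.12,0,0.4],
  [-0.003,-0.001,0.16,0,0.4],
  [-0.003,-0.001,0.16,0,0.4],
])

```text
time_s: 1.35
eef_pos: [0.467, 0.372, 0.0636]
eef_rot: [3.131, 0.067, -0.016]
force: [-1.1, -0.5, -1.9]
opening: 0.0514
```

step_arm([
  [0,0,0.02,0,0.4],
  [0,0,0.04,0,0.4],
  [0,0,0.06,0,0.4],
  [0,0,0.06,0,0.4],
])

```text
time_s: 1.68
eef_pos: [0.4706, 0.3748, 0.0098]
eef_rot: [3.138, 0.067, -0.005]
force: [-0.7, 0.2, -0.4]
opening: 0.0515
```

```bash
python3 - <<'E'
from h import *
d=grab('scene');go(.474,.346,.012,-1.534)
cv2.imwrite('pics/s1.png',cv2.resize(d['img'][150:330,130:370],(800,600),interpolation=cv2.INTER_CUBIC))
E
```

```text
t 1.73 pos [0.4714 0.3753 0.0114] heading -1.528 open 0.051 F [-0.6 -0.1  0.7] 
shift mm [ 1.3 29.4 -0.5] turn deg 0.3
```

View pics/s1.png

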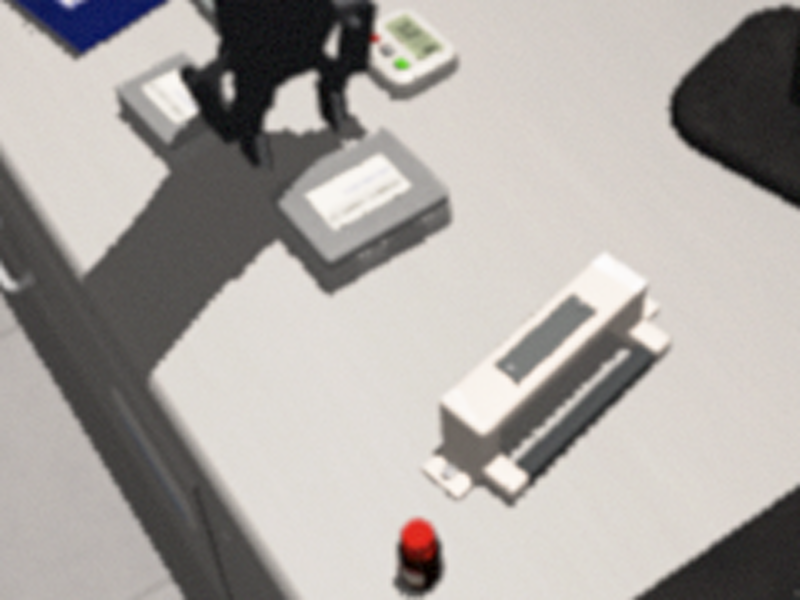

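The fingertips are behind the box at crop (251,160) and (345,125), and the path to the bridge is clear. I'm refining the bridge fit with both cameras while pushing begins.

step_arm([
  [0.001,0.007,0,0,0.4],
  [0.001,0.013,0,0,0.4],
  [0.001,0.018,0,0,0.4],
  [0.001,0.023,0,0,0.4],
  [0.001,0.025,0,0,0.4],
])

```text
time_s: 2.15
eef_pos: [0.4746, 0.3494, 0.0122]
eef_rot: [-3.141, -0.064, -0.001]
force: [-0.5, -1.2, 0.5]
opening: 0.0512
```

```bash
python3 - <<'E'
from h import *
s,t=load('scene'),load('top')
f=lambda a:np.array(a)/4.6+[200,195]; g=lambda a:np.array(a)*.3+[130,150]
L=np.array([[-.004,.0735,.053],[.032,.0735,.053],[.032,-.0735,.053],[-.004,-.0735,.053]])
uB=f([[488,85],[557,70],[622,372],[553,383]]); uS=g([[604,254],[648,288],[486,432],[441,402]])
St=np.array([[.04,.0575,.0145],[.04,-.0575,.0145]]); uSt=f([[574,104],[632,338]])
b0=np.load('/tmp/poses.npz')['b']
print('scene only',fit(s,L,uS,b0))
BX=g([[376,130],[449,196],[331,262],[280,202]])
print('box scene',fit(s,BOX,BX,[.475,.298,-1.534]))
h=lambda p:np.r_[(px(t,T(p,L))-uB).ravel(),(px(s,T(p,L))-uS).ravel(),(px(t,T(p,St))-uSt)[:,0]]
r=least_squares(h,b0,x_scale=.1);print(r.x,r.fun.round(1));b=r.x
p=np.load('/tmp/poses.npz')['p'];print('box in bridge',inv(b,p));np.savez('/tmp/poses',b=b,p=p)
go(.474,.346,.012,-1.534)
E
```

```text
scene only (array([ 0.49550976,  0.13147466, -1.35941379]), array([[ 0.6, -0.8],
       [ 1. , -1.5],
       [-0.6,  2. ],
       [-0.9, -0.1]]))
box scene (array([ 0.47395531,  0.29420859, -1.47612609]), array([[ 2. , -0.7],
       [ 1.4, -1. ],
       [ 1.1,  2.1],
       [-4.4, -1. ]]))
[ 0.49508805  0.13353256 -1.35963931] [-0.  -1.1  1.2 -1.1  2.1 -0.2  0.6  0.8 -0.2 -1.4  0.2 -2.1 -1.4  1.3
 -1.7 -0.8  0.6 -0.6]
box in bridge [-0.16557919  0.01494082 -0.17476613]
t 2.15 pos [0.4746 0.3494 0.0122] heading -1.53 open 0.051 F [-0.5 -1.2  0.5] 
shift mm [-0.7  3.4  0.2] turn deg 0.2
```

step_arm([
  [-0.0,0.005,0,0,0.4],
  [0,0.011,0,0,0.4],
  [0,0.017,0,0,0.4],
  [0,0.023,0,0,0.4],
  [0,0.029,0,0,0.4],
])

```text
time_s: 2.57
eef_pos: [0.4754, 0.3216, 0.0115]
eef_rot: [-3.14, -0.067, -0.001]
force: [-0.5, 2.6, 2.2]
opening: 0.051
```

step_arm([
  [0,0.006,0,0,0.4],
  [0,0.012,0,0,0.4],
  [0,0.018,0,0,0.4],
  [0,0.024,0,0,0.4],
  [0,0.028,0,0,0.4],
])

```text
time_s: 2.98
eef_pos: [0.4764, 0.2926, 0.0113]
eef_rot: [3.141, 0.066, -0.0]
force: [0.3, 2.5, 1.4]
opening: 0.0513
```

```bash
python3 - <<'E'
from h import *
b=np.load('/tmp/poses.npz')['b']
d=grab('top');g=T(b,[[-.115,.005,0]])[0]
go(g[0],g[1],.012,b[2]+-.06)
p=sense()['eef_pos'];print('tool in bridge',inv(b,np.r_[p[:2],0])[:2])
cv2.imwrite('pics/t2.png',cv2.resize(d['img'][195:325,200:360],(736,598),interpolation=cv2.INTER_CUBIC))
E
```

```text
t 3.03 pos [0.4765 0.2918 0.0112] heading -1.53 open 0.051 F [0.6 1.1 0.5] 
shift mm [-2.5 44.7 -0.7] turn deg -6.3
tool in bridge [-0.15861284  0.01499186]
```

View pics/t2.png

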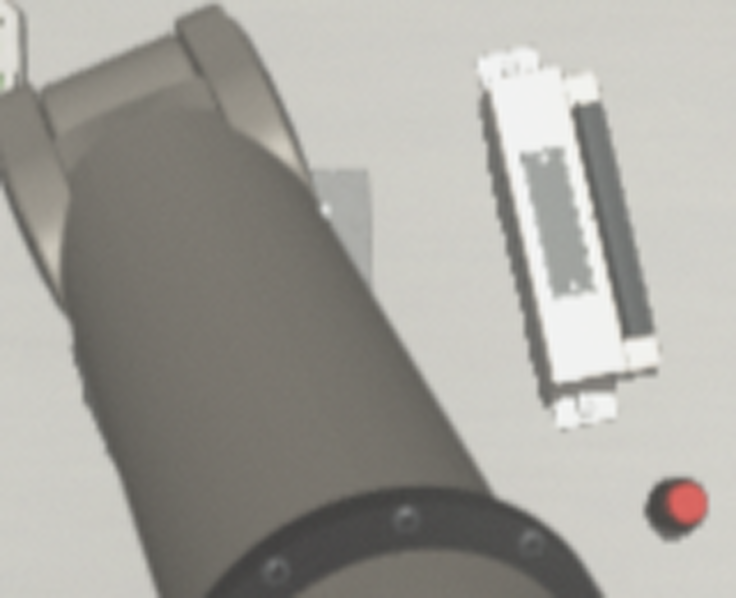

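The box's leading corner is at crop (371,170) with its edge vertical, so it has moved 52 mm straight and is now at about y +6 mm in the bridge frame. Next comes the arc to square it up.

step_arm([
  [-0.0005,0.006,0,-1,0.4],
  [-0.001,0.012,0,-2,0.4],
  [-0.002,0.018,0,-3,0.4],
  [-0.0025,0.023,0,-4,0.4],
  [-0.003,0.029,0,-5,0.4],
])

```text
time_s: 3.45
eef_pos: [0.4744, 0.2639, 0.0112]
eef_rot: [3.135, 0.207, -0.001]
force: [0.1, 1.3, 0.3]
opening: 0.0512
```

```bash
python3 - <<'E'
from h import *
b=np.load('/tmp/poses.npz')['b'];g=T(b,[[-.103,.001,0]])[0]
go(g[0],g[1],.011,b[2])
p=sense()['eef_pos'];print('tool in bridge',inv(b,np.r_[p[:2],0])[:2])
E
```

```text
t 3.45 pos [0.4744 0.2639 0.0112] heading -1.439 open 0.051 F [0.1 1.3 0.3] 
shift mm [-3.8 29.2  0.2] turn deg -4.6
tool in bridge [-0.13185638  0.00708506]
```

step_arm([
  [-0.0005,0.006,0,-1,0.4],
  [-0.001,0.012,0,-2,0.4],
  [-0.002,0.018,0,-3,0.4],
  [-0.003,0.023,0,-4,0.4],
  [-0.004,0.028,0,-4.6,0.4],
])

```text
time_s: 3.87
eef_pos: [0.4742, 0.2355, 0.0112]
eef_rot: [3.124, 0.331, -0.0]
force: [0.4, -0.1, 0.2]
opening: 0.0511
```

```bash
python3 - <<'E'
from h import *
b=np.load('/tmp/poses.npz')['b'];d=grab('scene')
g=T(b,[[-.060,.0,0]])[0];go(g[0],g[1],.011,b[2])
p=sense()['eef_pos'];print('tool in bridge',inv(b,np.r_[p[:2],0])[:2])
cv2.imwrite('pics/s3.png',cv2.resize(d['img'][180:315,190:370],(800,600),interpolation=cv2.INTER_CUBIC))
E
```

```text
t 3.92 pos [0.4742 0.2343 0.0112] heading -1.36 open 0.051 F [-0.4 -0.6 -0.2] 
shift mm [-0.6 42.9  0.3] turn deg -0.0
tool in bridge [-0.10286326  0.00068573]
```

View pics/s3.png

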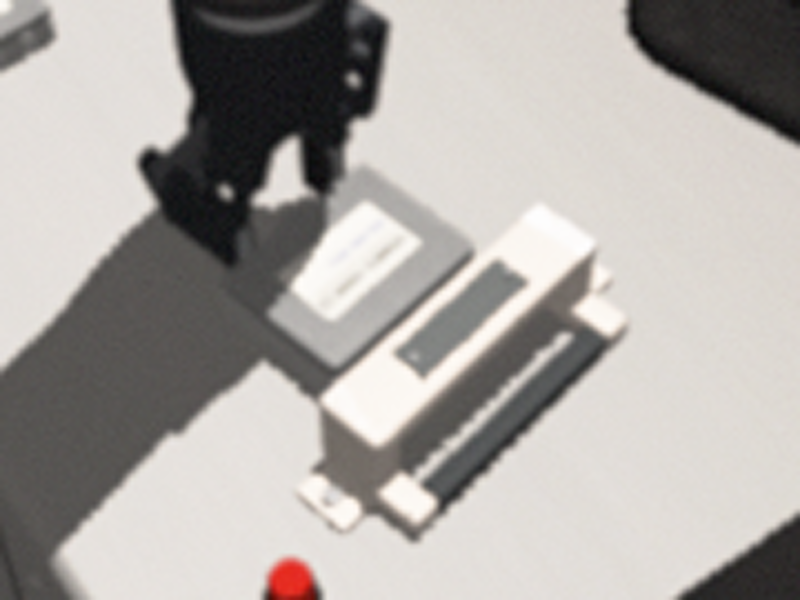

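The box is at the portal, leading top corners at crop (472,247) and (337,368), and roughly parallel to the bar. I'll compute its offset to the bridge as seen by the same camera.

```bash
python3 - <<'E'
from h import *
s=load('scene');b=np.load('/tmp/poses.npz')['b'];f=lambda a:np.array(a)/4.4444+[190,180]
uv=f([[472,247],[337,368],[362,165]])
for u in uv: print(inv(b,np.r_[w(s,u,.033)[:2],0])[:2].round(4))
print(fit(s,BOX[[1,2,0]],uv,[.484,.187,-1.36]), 'in bridge',inv(b,fit(s,BOX[[1,2,0]],uv,[.484,.187,-1.36])[0]))
L=np.array([[-.004,.0735,.053],[.032,.0735,.053],[.032,-.0735,.053],[-.004,-.0735,.053]])
print(fit(s,L,f([[540,204],[597,244],[377,447],[323,402]]),b))
E
```

```text
[-0.0178  0.0439]
[-0.0175 -0.0464]
[-0.0894  0.045 ]
(array([ 0.48175124,  0.18843627, -1.35924192]), array([[ 1.3, -0.4],
       [-0.7,  1.3],
       [-0.6, -1.2]])) in bridge [-0.05647953 -0.00153325  0.00039739]
(array([ 0.495545  ,  0.13195512, -1.35522868]), array([[ 0. , -0.8],
       [ 0.9, -0.3],
       [ 0.4,  0.9],
       [-1.3, -0.1]]))
```

The box is at (−56, −1.5) mm and square. I'm pushing straight on, then slowly to contact.

step_arm([
  [0,0.006,0,0,0.4],
  [0,0.012,0,0,0.4],
  [0,0.018,0,0,0.4],
  [0,0.023,0,0,0.4],
  [0,0.028,0,0,0.4],
])

```text
time_s: 4.33
eef_pos: [0.4803, 0.2083, 0.0113]
eef_rot: [3.124, 0.329, -0.0]
force: [-0.0, 0.8, -0.6]
opening: 0.0514
```

step_arm([
  [0,0.004,0,0,0.4],
  [0,0.008,0,0,0.4],
  [0,0.012,0,0,0.4],
  [0,0.015,0,0,0.4],
  [0,0.018,0,0,0.4],
])

```text
time_s: 4.75
eef_pos: [0.4839, 0.1911, 0.0113]
eef_rot: [-3.124, -0.329, 0.0]
force: [-0.6, 1.7, -1.3]
opening: 0.0514
```

```bash
python3 - <<'E'
from h import *
b=np.load('/tmp/poses.npz')['b']
g=T(b,[[-.047,.0,0]])[0];go(g[0],g[1],.011,b[2])
E
```

```text
t 4.75 pos [0.4839 0.1911 0.0113] heading -1.361 open 0.051 F [-0.6  1.7 -1.3] 
shift mm [-1.1 11.6  0.3] turn deg -0.1
```

Now small steps with a force check each.

step_arm([
  [0,0.0015,0,0,0.4],
  [0,0.003,0,0,0.4],
  [0,0.0045,0,0,0.4],
  [0,0.006,0,0,0.4],
  [0,0.007,0,0,0.4],
])

```text
time_s: 5.17
eef_pos: [0.4854, 0.1845, 0.0113]
eef_rot: [-3.124, -0.329, -0.0]
force: [-0.1, 0.6, -0.8]
opening: 0.0513
```

step_arm([
  [0,0.0005,0,0,0.4],
  [0,0.001,0,0,0.4],
  [0,0.0015,0,0,0.4],
  [0,0.002,0,0,0.4],
])

```text
time_s: 5.5
eef_pos: [0.4857, 0.1826, 0.0113]
eef_rot: [-3.124, -0.33, 0.0]
force: [0.3, 1.2, -0.5]
opening: 0.0509
```

step_arm([
  [0,0.0005,0,0,0.4],
  [0,0.001,0,0,0.4],
  [0,0.001,0,0,0.4],
])

```text
time_s: 5.75
eef_pos: [0.486, 0.1815, 0.0113]
eef_rot: [3.124, 0.329, 0.0]
force: [0.5, 0.5, -0.1]
opening: 0.0512
```

step_arm([
  [0,0.0005,0,0,0.4],
  [0,0.001,0,0,0.4],
  [0,0.001,0,0,0.4],
])

```text
time_s: 6.0
eef_pos: [0.4862, 0.1805, 0.0113]
eef_rot: [3.124, 0.329, -0.0]
force: [0.8, 0.3, -0.8]
opening: 0.0515
```

step_arm([
  [0,0.0005,0,0,0.4],
  [0,0.001,0,0,0.4],
  [0,0.001,0,0,0.4],
])

```text
time_s: 6.25
eef_pos: [0.4863, 0.18, 0.0113]
eef_rot: [-3.124, -0.33, 0.0]
force: [-1.0, 2.7, 0.2]
opening: 0.0512
```

```bash
python3 - <<'E'
from h import *
b=np.load('/tmp/poses.npz')['b'];d=grab('scene')
g=T(b,[[-.047,.0,0]])[0];go(g[0],g[1],.011,b[2])
cv2.imwrite('pics/s4.png',cv2.resize(d['img'][190:310,200:360],(800,600),interpolation=cv2.INTER_CUBIC))
E
```

```text
t 6.3 pos [0.4862 0.18   0.0113] heading -1.36 open 0.051 F [-1.3  3.5 -0.6] 
shift mm [-1.1  0.3  0.3] turn deg -0.0
```

View pics/s4.png

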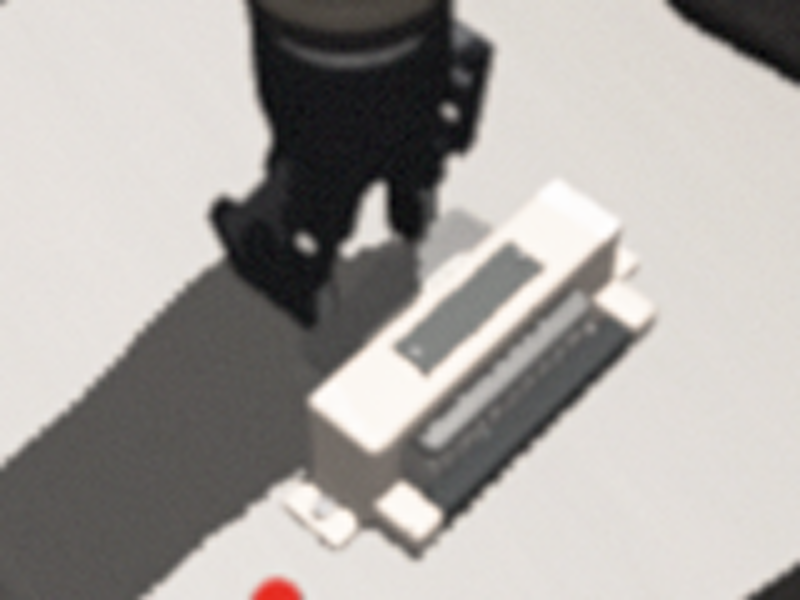

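The box's leading end shows past the bar, crop (425,440)–(585,300), parallel to the stop. Motion has stalled with the force rising to about 3.7 N, right where the stop is expected. I'm pressing slightly more to seat it square.

step_arm([
  [0,0.0005,0,0,0.4],
  [0,0.001,0,0,0.4],
  [0,0.001,0,0,0.4],
])

```text
time_s: 6.55
eef_pos: [0.4862, 0.1799, 0.0113]
eef_rot: [-3.123, -0.331, 0.001]
force: [-2.2, 5.4, 0.3]
opening: 0.051
```

step_arm([
  [0,0.0005,0,0,0.4],
  [0,0.001,0,0,0.4],
  [0,0.001,0,0,0.4],
])

```text
time_s: 6.8
eef_pos: [0.4861, 0.1799, 0.0114]
eef_rot: [-3.122, -0.332, 0.001]
force: [-3.7, 7.4, 1.5]
opening: 0.0512
```

It is firmly against the stop at 8 N. Backing off straight, then rising clear.

step_arm([
  [0,-0.003,0,0,0.4],
  [0,-0.01,0,0,0.4],
  [0,-0.02,0,0,0.4],
  [0,-0.035,0,0,0.4],
  [0,-0.05,0,0,0.4],
])

```text
time_s: 7.22
eef_pos: [0.4764, 0.2269, 0.0113]
eef_rot: [3.124, 0.327, 0.0]
force: [0.6, 0.3, -0.5]
opening: 0.0514
```

step_arm([
  [0,-0.01,-0.03,0,0.4],
  [0,-0.03,-0.06,0,0.4],
  [0,-0.06,-0.09,0,0.4],
  [0,-0.09,-0.12,0,0.4],
  [0,-0.11,-0.15,0,0.4],
])

```text
time_s: 7.63
eef_pos: [0.452, 0.337, 0.1627]
eef_rot: [-3.124, -0.332, 0.0]
force: [0.3, 0.6, -0.5]
opening: 0.0514
```

step_arm([
  [0,-0.03,-0.02,0,0.4],
  [0,-0.06,-0.03,0,0.4],
  [0,-0.09,-0.03,0,0.4],
  [0,-0.1,-0.03,0,0.4],
  [0,-0.1,-0.03,0,0.4],
])

```text
time_s: 8.05
eef_pos: [0.4304, 0.4358, 0.191]
eef_rot: [-3.122, -0.338, 0.001]
force: [0.2, -0.0, 0.4]
opening: 0.0514
```

```bash
python3 - <<'E'
from h import *
d=grab('top');b=np.load('/tmp/poses.npz')['b'];print(sense()['eef_pos'],sense()['force'])
cv2.imwrite('pics/t5.png',cv2.resize(d['img'][195:315,230:390],(800,600),interpolation=cv2.INTER_CUBIC))
f=lambda P:((px(d,T(b,P))-[230,195])*5).round(0).tolist()
print('expected rear top edge',f([[-.036,.048,.033],[-.036,-.048,.033]]),'lead',f([[.04,.0,.033]]))
E
```

```text
[0.43156678 0.4328255  0.19068775] [-0.35271891  0.51283024 -0.2273695 ]
expected rear top edge [[318.0, 165.0], [364.0, 380.0]] lead [[511.0, 238.0]]
```

View pics/t5.png

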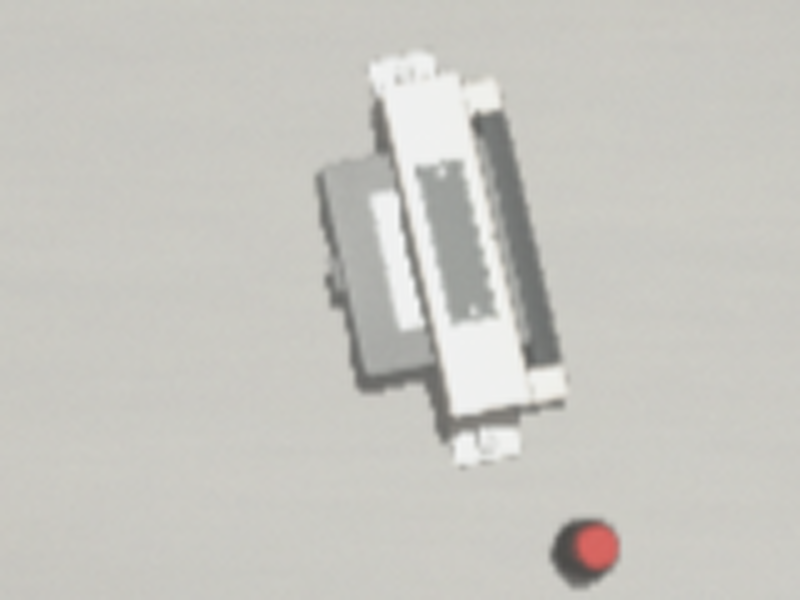

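The rear top edge runs (318,170)–(364,378) against an expected (318,165)–(364,380), parallel to the bar and stop. The vial is unmoved and the arm is clear.

```bash
python3 -c "
from h import *
print(finish_job())"
```

```text
the job is handed in; nothing more can be done
None
```

I pushed the larger grey slide box (measured at about 76 × 97 mm) under the bridge bar and against the stop, then handed the job in. I used two part-closed fingers on its rear face: straight along its own heading first, then an arc to square it up, then small steps to the stop.

**Contact:** the box stopped moving within about 0.5 mm of the predicted home position. I pressed it to about 8 N to seat it, well under the 40 N limit.

**Final check from the top camera:**
- **Position:** the rear edge lies within about 1 mm of where it should be at home, and it is parallel to the bar by eye.
- **Robot:** the arm is clear, with force readings near zero.
- **Bystanders:** the vial looked unmoved in the final picture. I did not re-measure the cup and the timer afterwards, but no tool move came near them.

**Disagreement:** the two cameras differed by up to about 4 mm on the bridge's position and about 0.02 rad on its angle, so I used a joint fit. The contact force agreed with that fit.

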